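Bring the microscope lamp up from zero to 70

ROBOT

A 6-joint arm with a two-finger parallel gripper is mounted at the origin on the work surface. World frame = base frame: x ahead of the robot, y to its left, z up, the work surface at z = 0. Lengths are in mm, angles in rad, forces in N, time in s.
With the tool pointing down it reaches from about 275 to 750 mm from the base axis. Payload 10.2 kg.
Tool frame: the origin (TCP) lies between the finger pads, 19 mm behind the fingertips; this is the grasp point; z points along the fingers, y is the line along which they close (so a half turn about z gives the same grasp; the last joint's range is limited). The gripper opens to 85 mm and grips with 20 to 120 N. Pads are 22 mm wide; open, the fingers measure 114 mm over their backs; the gripper's body (76 mm by 85 mm) begins 54 mm behind the grasp point. The pads swing forward as they close: fully open they stand 13 mm farther back than shut.
Start: joints at [0.908, 0.313, 1.498, -0, 1.331, -0.223], TCP at [223.536, 475.04, 249.994] pointing down, gripper open.
Joint ranges: [-2.94, 2.94], [-0.97, 2.17], [0.19, 2.56], [-1.23, 4.37], [0.02, 3.11], [-2.88, 2.88]. Speed limits (rad/s): [2.39, 2.39, 3.01, 3.14, 3.14, 3.14].

INTERFACE

Orientations are given as a unit quaternion [w, x, y, z].
In Python, from rig import * gives the robot as it stands.
- The arm moves only by the tool servo_tool, never from a script. Its argument "commands" is a list of rows, each a list of 3 entries, a list of its own where there are three numbers: the gripper command: -1 is fully open, 1 is shut, values between are in proportion, then the shift along the tool's x, y, z in m, then the turn, a rotation vector about the tool's x, y, z in units of 6 degrees (1.0 is 6 degrees). In form: [[grip, [dx, dy, dz], [ax, ay, az]], ...]. A call has 1 to 10 rows; each row shifts and turns the commanded pose from where the row before left it, along the tool's axes as they then stand; what a row does not reach is not made up. A row lasts 1/12 s, in which the tool goes at most 41.7 mm and 7.16 degrees, less where a joint would pass 70% of its speed; a pose out of reach is approached as far as the arm can. A call is refused whole if a number of a shift passes 0.0417 or a number of a turn 1, either way. A call with a gripper value outside its range is refused whole. The fingers move at their own pace and stop on an object; "squeeze" is the grip in N (left out, the last holds). Time passes only in rows, so rows that do not move let the fingers close. It gives the time, the measured TCP pose, the force, the opening and the grip force at its end, in the units of the state.
- sense(): the state, without advancing time (a new reading comes with each control period).
- capture(name): name is "side" or "top" or "wrist"; returns a dict with "pixels" (400x640x3 uint8, red, green, blue), "z_map" (400x640 float32, mm along the optical axis (not along the pixel's ray), 0 where there is no reading), "fx", "fy", "cx", "cy" (pixels), "rvec" (rotation vector, rad) and "tvec" (3), from world to camera coordinates, as OpenCV has them; the wrist camera has in their place "T_tool_cam" (4x4, takes a point from camera to tool coordinates, whose origin is the TCP and whose axes are the flange's). Camera axes: x right, y down, z forward; pixel columns grow to the right and rows downward; lengths in mm; the calibration is good to about 2 mm. A picture is of the moment at which its call begins: read the wrist's pose just before it.
- finish_job(): hands the job in; it is judged then, once.
The state is a dict: "time_s": time; "joints": joint angles; "dq": joint speeds; "tau": joint torques, N m; "eef_pos": TCP position; "ee_rot": TCP orientation; "force": force on the tool from outside, world axes, zero at the start; "wrist_torque": the same for the moment, N m; "grip_width": opening from 0.0 (shut) to 1.0 (fully open); "grip_force": force on a finger pad.
Only numpy, scipy, OpenCV 4.12 (cv2) and the standard library are available. Lean on these libraries where they do the work, as an engineer would, in place of code of your own. Each camera call takes 0.05 s, during which the arm holds its last target. There are 200 camera calls.

TASK

Start the microscope lamp without a surge: the dial of its supply was left part way up, so first turn it down to its zero stop, then switch the supply on by pressing the rocker's end nearest the front fully down, and only then bring the dial up to 70 on its 0 to 100 scale, never letting it pass 80. Leave the jar, the dish, the lid and the forceps round about undisturbed.

Things in the scene. Friction and masses are not known exactly. Their poses are not given: they have to be found in the camera images.
- lamp_supply: the lamp supply: light grey metal case on four feet, 200 deep (its x) by 250 wide (its y), 60 high at the front and 113 at the rear under a sloping top; too heavy to shift. Origin on the bench under its middle; x points from the low front, which faces the robot give or take some yaw, to the high rear; y to the left seen from the front; z up.
- panel: the sloping pale grey top panel with its printed scale, fixed on the case. Origin at the middle of the case top, 3 below the panel's surface. z = the panel's normal, leaning 0.26 rad (15 degrees) from vertical towards the front; x up the slope to the rear; y to the left. The dial is in its left half (axis at x 0, y 45), the rocker in its right half (hinge at x 0, y -80).
- dial_grip (a point): fixed point on the dial's axis, 26 above the panel's surface, 9 below the knob's top: a TCP place for gripping; axes as panel, z = dial axis. The dial is a black fluted round knob, diameter 46, 30 tall, on a skirt disc 60 wide and 5 thick that turns with it; a white line on top, side and skirt is its pointer. Nothing else stands within 80 of the axis.
- dial (a joint): turn in rad, clockwise seen from above: 0 at the lower stop (mark 0) to 5.236 at the upper (mark 100). 11 ticks, one per ten (0.5236 rad): long at 0, 50, 100; the printed arc outside swells from 0 to 100. 50 points straight up the slope, 0 lies 150 degrees to its left. 70 is 3.665 rad, 80 is 4.189. Stays where left, drag about 0.1 N m; starts between 12 and 30.
- rocker_on_end (a point): fixed point at the top of the rocker's front end when off: 14 from the hinge towards the front, 13 above the panel's surface; axes as panel. The rocker is a black paddle 36 (along the slope) by 24 in a bezel 50 by 34 and 3 high; a small pilot lens sits up the slope from it, a flat fuse cap down the slope.
- rocker (a joint): tilt in rad: 0 = off (front end up, about 8 higher than the other end), 0.44 = on (front end fully down, a travel of about 6 at 14 from the hinge). Stays where left; about 3 N presses it over, then it meets a hard stop.
- jar: closed glass jar with black cap, diameter 60, height 85, loose, left of the case; origin under its centre
- petri_dish: closed clear dish, diameter 92, height 16, loose, right of the case; origin under its centre
- jar_lid: black screw lid, diameter 88, height 19, loose, off the case's front left corner; origin under its centre
- forceps: steel forceps 130 long, 6 high, lying loose in front of the case; origin under its middle

How it is judged:
By the outcome, as a careful person would: the job done as asked, in the order asked, and still so for the second after the job is handed in, with the robot touching nothing.
It also fails if it takes over 72 s, if anything falls off the work surface, if the arm or the gripper's body presses on something with over 40 N, if the wrist force passes 120 N, or if a joint passes its speed limit or range.

## Working session

There is one attempt and no reset: what is moved stays moved. The work goes in short steps, Python scripts to look and compute and a tool call to move; the robot and the scene stay as the last step left them, time stands still between calls to the robot, and variables do not carry over. Pictures are saved under pics/ and viewed, at most 10 in all, crops included, and the job is handed in when it is done.

Besides the shell and the picture viewer there is one more tool, called after "Emit:" as name(argument=value, ...), one argument or row to a line, values as JSON. servo_tool: Moves the arm, as the interface text tells. Its arguments: {"type":"object","properties":{"commands":{"type":"array"},"squeeze":{"type":"number"}},"required":["commands"]}

```bash
mkdir -p pics; ls; python3 - <<'E'
from rig import *
import cv2,numpy as np
s=sense();print({k:np.round(v,3) for k,v in s.items()})
a=[]
for n in("top","side"):
    c=capture(n);np.savez(n+".npz",**c);cv2.imwrite(f"pics/{n}.png",c["pixels"][:,:,::-1]);print(n,c["fx"],c["cx"],c["cy"],c["rvec"],c["tvec"])
E
```

```text
pics
{'time_s': np.float64(0.0), 'joints': array([ 0.908,  0.313,  1.498, -0.   ,  1.331, -0.223]), 'dq': array([ 0.   , -0.001, -0.   , -0.   , -0.001, -0.   ]), 'tau': array([ 0.0000e+00, -4.1226e+01, -2.5974e+01, -0.0000e+00,  4.0000e-03,
        0.0000e+00]), 'eef_pos': array([223.391, 474.842, 249.456]), 'ee_rot': array([-0.   ,  0.218,  0.976, -0.001]), 'force': array([-0.142,  0.324,  0.191]), 'wrist_torque': array([-0.051, -0.008, -0.03 ]), 'grip_force': np.float64(0.0), 'grip_width': np.float64(1.0)}
top 445.5757318447602 318.37855305669916 201.3029582913174 [ 2.20945648 -2.19647085  0.05521243] [ 33.19888552 528.67448321 995.40092914]
side 438.7275481053636 319.0181576685606 197.36374865787852 [ 2.07986166 -0.85513545  0.41358925] [-389.5371176   311.49402804  704.22855396]
```

View pics/top.png

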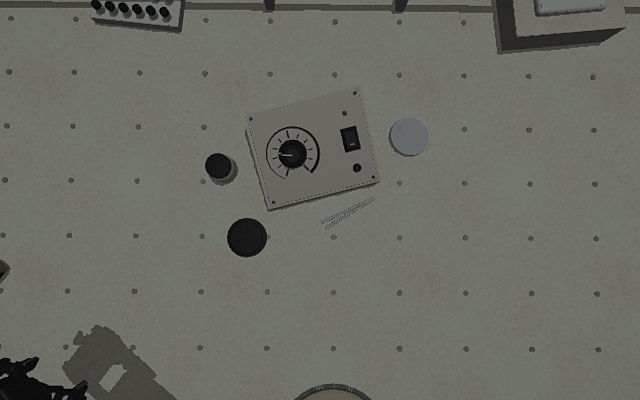

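View pics/side.png

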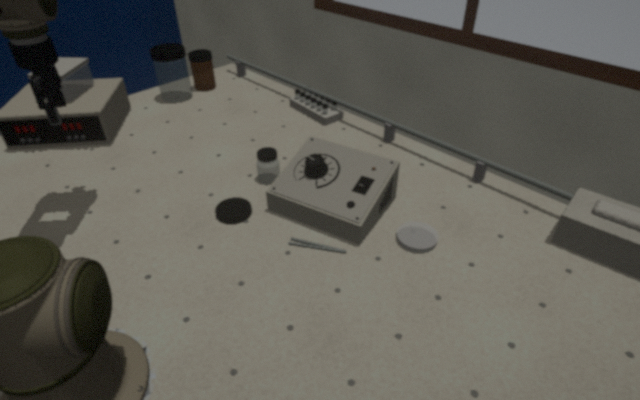

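The top view shows the case at about (313,150) px, the dial at (292,154) with its pointer to the left, and the rocker at (350,138). The forceps, lid, jar and dish lie clear of the case. Next I measure the panel.

```bash
cat > h.py <<'E'
import numpy as np,cv2
from scipy.spatial.transform import Rotation as R
def cloud(c):
    v,u=np.mgrid[:400,:640];z=c["z_map"].astype(float)
    p=np.stack([(u-c["cx"])/c["fx"]*z,(v-c["cy"])/c["fy"]*z,z],-1)
    return (p-c["tvec"].ravel())@cv2.Rodrigues(c["rvec"])[0]   # R^T (p-t)
def rays(c,uv):
    Rm=cv2.Rodrigues(c["rvec"])[0];uv=np.atleast_2d(uv)
    d=np.c_[(uv[:,0]-c["cx"])/c["fx"],(uv[:,1]-c["cy"])/c["fy"],np.ones(len(uv))]@Rm
    return -Rm.T@c["tvec"].ravel(),d
def onplane(c,uv,n,p0):
    o,d=rays(c,uv);return o+d*(((p0-o)@n)/(d@n))[:,None]
E
python3 - <<'E'
from h import *
c=dict(np.load("top.npz"));P=cloud(c);img=c["pixels"]
sub=P[80:220,240:390]; m=np.zeros((400,640),np.uint8)
m[80:220,240:390]=((sub[...,2]>50)&(sub[...,2]<175))
g=img.mean(-1);flat=m.astype(bool)&(g>110)
Q=P[flat];
for i in range(4):
    ctr=Q.mean(0);n=np.linalg.svd(Q-ctr,full_matrices=False)[2][2];n*=np.sign(n[2]);e=(Q-ctr)@n;print(len(Q),n,np.abs(e).mean());Q=Q[np.abs(e)<4]
print("tilt",np.arccos(n[2]),"yaw",np.arctan2(-n[1],-n[0]),ctr)
# silhouette on panel plane
on=(np.abs((P-ctr)@n)<8)&(m>0)
cs,_=cv2.findContours(on.astype(np.uint8),0,2);k=max(cs,key=cv2.contourArea)
x=np.array([1,0,0.]);
W=onplane(c,k[:,0].astype(float),n,ctr)
yaw=np.arctan2(-n[1],-n[0])
B=np.linalg.svd(np.eye(3)-np.outer(n,n))[0][:,:2]
r=cv2.minAreaRect(((W-ctr)@B).astype(np.float32));bx=cv2.boxPoints(r)@B.T+ctr
print(r[1]);print(np.round(bx,1))
e=[(bx[i]-bx[(i+1)%4]) for i in range(4)];print([ (round(np.linalg.norm(q)),np.round(np.arctan2(q[1],q[0]),3)) for q in e])
print("panel centre",bx.mean(0))
# black blobs
for s,t in ((240,120),):
    blk=((g<50)&(m>0)).astype(np.uint8);
    num,l,st,cen=cv2.connectedComponentsWithStats(blk)
    for i in range(1,num):
        if st[i,4]>15: print(st[i],cen[i],np.round(onplane(c,cen[i],n,ctr+n*0),1))
cr=cv2.resize(img[85:215,240:390],None,fx=5,fy=4.5,interpolation=cv2.INTER_CUBIC)
cr=cv2.resize(img[110:200,245:385],None,fx=5.5,fy=5.5,interpolation=cv2.INTER_CUBIC)
cv2.imwrite("pics/crop.png",np.clip(cr[:,:,::-1]*1.4,0,255).astype(np.uint8))
# objects
for nm,(u0,v0,u1,v1) in dict(jar=(200,145,240,190),lid=(222,212,272,262)).items():
    s=P[v0:v1,u0:u1].reshape(-1,3);s=s[s[:,2]>10];print(nm,s.mean(0),s[:,2].max())
E
```

```text
339 [-0.22572214 -0.05438066  0.97267274] 2.5761660188453672
302 [-0.23393894 -0.0544933   0.97072295] 1.3610564011559008
300 [-0.2343248  -0.05442776  0.97063356] 1.339999872163293
300 [-0.2343248  -0.05442776  0.97063356] 1.339999872163293
tilt 0.24294570187559758 yaw 0.2282278900720267 [668.95295365 122.10163053 101.27142398]
(206.2901611328125, 249.58505249023438)
[[764.7 -46.7 114.9]
 [702.1 194.9 113.4]
 [508.4 144.4  63.8]
 [571.  -97.2  65.3]]
[(250, np.float64(-1.317)), (206, np.float64(0.255)), (250, np.float64(1.824)), (206, np.float64(-2.886))]
panel centre [636.5679466   48.81593083  89.34376429]
[266 127  54  46 195] [301.3025641  144.70769231] [[643.   73.2  92.3]]
[340 126  21  26 367] [349.9400545  138.51226158] [[657.2 -28.6  90. ]]
[278 140  29  29 615] [292.53495935 153.57723577] [[624.8  91.5  88.9]]
[353 164   8   8  54] [356.38888889 167.48148148] [[598.1 -43.6  74.9]]
jar [594.8145715  241.31021396  82.33499616] 1017.0257142043654
lid [447.1117893  195.29169679  25.77657382] 1017.0257142043654
```

View pics/crop.png

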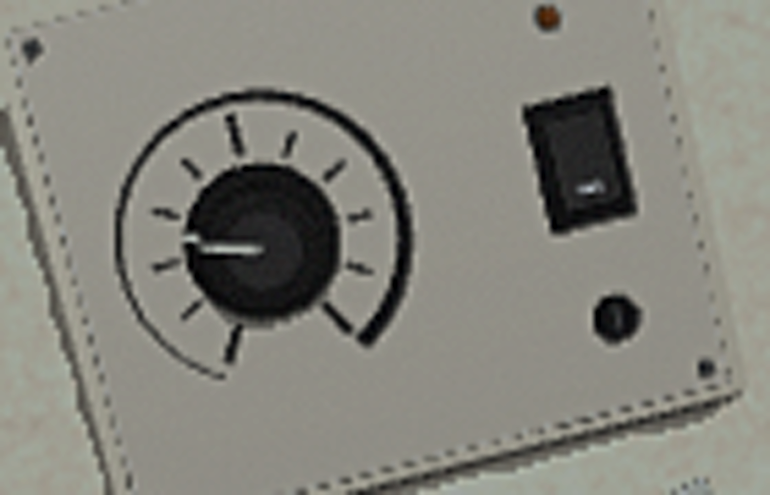

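The pointer is at (265,248) in the crop, between ticks 20 and 30 (about 24). The edge fit gives a yaw of 0.255 and a panel centre of (636.6, 48.8, 89.3). The rocker agrees with this to under 1 mm. Next I work out the moves.

```bash
cat >> h.py <<'E'
yaw,t=.255,.2618
Rp=(R.from_euler('z',yaw)*R.from_euler('y',-t)).as_matrix()  # cols panel x,y,normal
C=np.array([636.6,48.8,89.3])
def pt(x,y,h): return C+Rp@[x,y,h]
def tool(th): # tool z=-n, tool x at angle th (ccw from panel x)
    x=Rp@[np.cos(th),np.sin(th),0];z=-Rp[:,2];return R.from_matrix(np.c_[x,np.cross(z,x),z])
def go(target,th):
    from rig import sense
    s=sense();q=np.array(s["ee_rot"]);Rc=R.from_quat(q[[1,2,3,0]]);Rt=tool(th)
    rv=(Rc.inv()*Rt).as_rotvec()
    print("t",round(s["time_s"],2),"pos",np.round(s["eef_pos"],1),"rot units",np.round(np.degrees(rv)/6,2),"shift in final axes mm",np.round(Rt.inv().apply(target-s["eef_pos"]),1),"j6",np.round(s["joints"][5],2))
    return s
E
python3 - <<'E'
from h import *
print(Rp[:,2],pt(0,45,26),pt(-18,-80,13))
go(pt(0,45,110),np.pi/2)
E
```

```text
[-0.25045026 -0.06528606  0.96592567] [618.73724979  90.64741062 114.41406736] [636.69934461 -33.84748817  97.19828023]
t 0.1 pos [223.4 474.9 249.5] rot units [-2.35 -1.09  8.32] shift in final axes mm [-471.5  240.9  120.4] j6 -0.22
```

Emit:
servo_tool(
  commands=[
    [-1, [0, 0, 0], [-0.26, -0.12, 0.92]],
    [-1, [0, 0, 0], [-0.26, -0.12, 0.92]],
    [-1, [0, 0, 0], [-0.26, -0.12, 0.92]],
    [-1, [0, 0, 0], [-0.26, -0.12, 0.92]],
    [-1, [0, 0, 0], [-0.26, -0.12, 0.92]],
    [-1, [0, 0, 0], [-0.26, -0.12, 0.92]],
    [-1, [0, 0, 0], [-0.26, -0.12, 0.92]],
    [-1, [0, 0, 0], [-0.26, -0.12, 0.92]],
    [-1, [0, 0, 0], [-0.26, -0.12, 0.92]],
  ],
)

```text
time_s: 0.85
eef_pos: [223.4, 474.9, 249.7]
ee_rot: [0.079, 0.607, 0.784, 0.104]
force: [0.2, 0.2, -1.0]
grip_width: 1.0
grip_force: 0.0
```

Emit:
servo_tool(
  commands=[
    [-1, [-0.033, 0.017, 0.0085], [0, 0, 0]],
    [-1, [-0.033, 0.017, 0.0085], [0, 0, 0]],
    [-1, [-0.033, 0.017, 0.0085], [0, 0, 0]],
    [-1, [-0.033, 0.017, 0.0085], [0, 0, 0]],
    [-1, [-0.033, 0.017, 0.0085], [0, 0, 0]],
    [-1, [-0.033, 0.017, 0.0085], [0, 0, 0]],
    [-1, [-0.033, 0.017, 0.0085], [0, 0, 0]],
  ],
)

```text
time_s: 1.43
eef_pos: [409.5, 283.5, 222.8]
ee_rot: [0.079, 0.605, 0.786, 0.104]
force: [-0.2, 0.5, -0.5]
grip_width: 0.994
grip_force: 0.0
```

Emit:
servo_tool(
  commands=[
    [-1, [-0.033, 0.017, 0.0085], [0, 0, 0]],
    [-1, [-0.033, 0.017, 0.0085], [0, 0, 0]],
    [-1, [-0.033, 0.017, 0.0085], [0, 0, 0]],
    [-1, [-0.033, 0.017, 0.0085], [0, 0, 0]],
    [-1, [-0.033, 0.017, 0.0085], [0, 0, 0]],
    [-1, [-0.033, 0.017, 0.0085], [0, 0, 0]],
    [-1, [0, 0, 0], [0, 0, 0]],
    [-1, [0, 0, 0], [0, 0, 0]],
  ],
)

```text
time_s: 2.1
eef_pos: [567.8, 121.0, 199.0]
ee_rot: [0.079, 0.606, 0.785, 0.103]
force: [-0.2, 0.8, -0.2]
grip_width: 0.997
grip_force: 0.0
```

```bash
python3 - <<'E'
from h import *
from rig import *
s=go(pt(0,45,110),np.pi/2);print(s["force"],s["joints"])
c=capture("wrist");np.savez("w1.npz",**c,pos=s["eef_pos"],q=s["ee_rot"]);print(c["T_tool_cam"],c["fx"])
cv2.imwrite("pics/w1.png",c["pixels"][:,:,::-1])
E
```

```text
t 2.1 pos [567.8 121.  199. ] rot units [-0.02 -0.02  0.01] shift in final axes mm [-42.2  18.3   8.5] j6 -0.32
[-0.19398203  0.7941581  -0.19819569] [-0.02176034  0.35548646  1.59937311  0.0892325   0.93874058 -0.32162939]
[[ 7.70787783e-04 -9.55394278e-01 -2.95332321e-01  7.68095052e+01]
 [ 9.99999581e-01  5.90376359e-04  7.00042801e-04  6.14433726e-01]
 [-4.94459666e-04 -2.95332737e-01  9.55394332e-01 -1.23617758e+02]
 [ 0.00000000e+00  0.00000000e+00  0.00000000e+00  1.00000000e+00]] 325.00914546193695
```

View pics/w1.png

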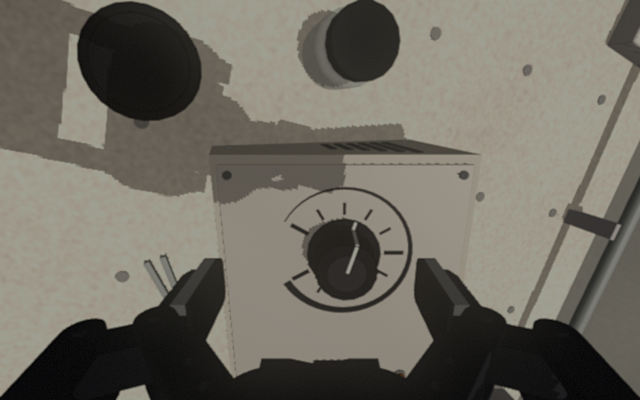

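The wrist view shows the knob top at about (348,272) px, with the pointer between ticks 20 and 30. I check its position against the top-view estimate.

```bash
python3 - <<'E'
from h import *
c=dict(np.load("w1.npz"));g=c["pixels"].mean(-1)
Rt=R.from_quat(c["q"][[1,2,3,0]]).as_matrix();T=c["T_tool_cam"]
def onp(uv,h):
    uv=np.atleast_2d(np.array(uv,float))
    d=np.c_[(uv[:,0]-c["cx"])/c["fx"],(uv[:,1]-c["cy"])/c["fy"],np.ones(len(uv))]@T[:3,:3].T@Rt.T
    o=Rt@T[:3,3]+c["pos"];n=Rp[:,2];p0=pt(0,0,h)
    return ((o+d*(((p0-o)@n)/(d@n))[:,None])-C)@Rp
v,u=np.mgrid[:400,:640]
print("ticks",onp([(300,230),(393,252)],0))
m=(g<60)&(u>290)&(u<405)&(v>195)&(v<305)
m=cv2.morphologyEx(m.astype(np.uint8),cv2.MORPH_OPEN,np.ones((9,9),np.uint8))
n,l,st,ce=cv2.connectedComponentsWithStats(m);i=1+st[1:,4].argmax();print(st[i],ce[i])
k=max(cv2.findContours((l==i).astype(np.uint8),0,1)[0],key=cv2.contourArea)[:,0]
w35=onp(k,35);w5=onp(k,5)
# knob rim: bottom/lower part of the contour seen at top plane
print("top-plane x range",w35[:,0].min(),w35[:,0].max(),"y",w35[:,1].min(),w35[:,1].max())
print("skirt-plane x",w5[:,0].min(),w5[:,0].max(),"y",w5[:,1].min(),w5[:,1].max())
print("corner screws",onp([(227,175),(464,175)],0))
E
```

```text
ticks [[-3.31726641e+01  6.45160456e+01  1.75177811e-14]
 [ 4.27278764e+01  4.52865530e+01  3.71574633e-14]]
[ 308  220   71   79 4231] [343.18222642 259.05459702]
top-plane x range -25.615711605879365 23.89389885184081 y 25.151360763110254 86.25011684224329
skirt-plane x -26.787395221400825 29.88950852745212 y 5.080724219302009 75.02448433894337
corner screws [[-8.80723069e+01  1.09480934e+02  2.06455300e-14]
 [ 9.23347791e+01  1.09836109e+02  1.34760551e-14]]
```

The wrist camera agrees with the estimate to within 2 mm. I move over the dial and descend.

Emit:
servo_tool(
  commands=[
    [-1, [-0.021, 0.009, 0.004], [0, 0, 0]],
    [-1, [-0.021, 0.009, 0.004], [0, 0, 0]],
    [-1, [0, 0, 0.015], [0, 0, 0]],
    [-1, [0, 0, 0.015], [0, 0, 0]],
    [-1, [0, 0, 0.015], [0, 0, 0]],
    [-1, [0, 0, 0], [0, 0, 0]],
    [-1, [0, 0, 0], [0, 0, 0]],
  ],
)

```text
time_s: 2.73
eef_pos: [607.4, 90.9, 153.4]
ee_rot: [0.079, 0.604, 0.786, 0.103]
force: [-0.3, 0.3, -0.1]
grip_width: 0.999
grip_force: 0.0
```

```bash
python3 - <<'E'
from h import *
s=go(pt(0.5,45,27),np.pi/2);print(s["force"],s["wrist_torque"])
E
```

```text
t 2.73 pos [607.4  90.9 153.4] rot units [-0.01 -0.03  0.05] shift in final axes mm [-3.1  0.9 39.4] j6 -0.4
[-0.29336622  0.30171658 -0.05145735] [-0.02471171  0.08392799  0.00637919]
```

Emit:
servo_tool(
  commands=[
    [-1, [-0.003, 0.001, 0.01], [0, 0, 0]],
    [-1, [0, 0, 0.014], [0, 0, 0]],
    [-1, [0, 0, 0.01], [0, 0, 0]],
    [-1, [0, 0, 0.005], [0, 0, 0]],
    [-1, [0, 0, 0], [0, 0, 0]],
    [0, [0, 0, 0], [0, 0, 0]],
    [1, [0, 0, 0], [0, 0, 0]],
    [1, [0, 0, 0], [0, 0, 0]],
    [1, [0, 0, 0], [0, 0, 0]],
    [1, [0, 0, 0], [0, 0, 0]],
  ],
  squeeze=30,
)

```text
time_s: 3.57
eef_pos: [619.5, 89.7, 116.8]
ee_rot: [0.079, 0.605, 0.786, 0.104]
force: [-4.2, -1.2, 6.3]
grip_width: 0.516
grip_force: 30.1
```

```bash
python3 - <<'E'
from h import *
s=go(pt(0.5,45,27),np.pi/2);print(s["force"],s["wrist_torque"],s["grip_width"],s["grip_force"])
E
```

```text
t 3.57 pos [619.5  89.7 116.8] rot units [-0.   -0.02  0.04] shift in final axes mm [ 1.1 -0.6  1.1] j6 -0.41
[-4.1962318  -1.1845543   6.29124681] [-0.17597382  0.73050301 -0.01535349] 0.5164811956788903 30.12419879436493
```

Emit:
servo_tool(
  commands=[
    [1, [0, 0, -0.001], [0, 0, -0.5]],
    [1, [0, 0, 0], [0, 0, -1]],
    [1, [0, 0, 0], [0, 0, -1]],
    [1, [0, 0, 0], [0, 0, -1]],
    [1, [0, 0, 0], [0, 0, -1]],
    [1, [0, 0, 0], [0, 0, -1]],
    [1, [0, 0, 0], [0, 0, -1]],
    [1, [0, 0, 0], [0, 0, -1]],
    [1, [0, 0, 0], [0, 0, -1]],
    [1, [0, 0, 0], [0, 0, -1]],
  ],
)

```text
time_s: 4.4
eef_pos: [619.1, 89.3, 116.8]
ee_rot: [0.119, 0.154, 0.979, 0.053]
force: [-0.3, -2.8, -1.5]
grip_width: 0.514
grip_force: 33.1
```

```bash
python3 - <<'E'
from h import *
s=go(pt(0.5,45,27),np.pi/2);print(s["force"],Rp.T@s["wrist_torque"],s["grip_width"],s["grip_force"])
E
```

```text
t 4.4 pos [619.1  89.3 116.8] rot units [-0.   -0.02  9.58] shift in final axes mm [ 1.4 -0.1  1.2] j6 -1.41
[-0.27959753 -2.76563638 -1.46926207] [-0.34564777  0.41740934 -0.07132897] 0.5141630224423994 33.062254786491394
```

Emit:
servo_tool(
  commands=[
    [1, [0, 0, 0], [0, 0, -0.8]],
    [1, [0, 0, 0], [0, 0, -0.8]],
    [1, [0, 0, 0], [0, 0, -0.5]],
    [1, [0, 0, 0], [0, 0, -0.5]],
  ],
)

```text
time_s: 4.73
eef_pos: [619.1, 89.2, 116.7]
ee_rot: [0.125, 0.021, 0.991, 0.036]
force: [-1.1, -2.7, -1.5]
grip_width: 0.512
grip_force: 33.2
```

```bash
python3 - <<'E'
from h import *
s=go(pt(0.5,45,27),np.pi/2);print(s["force"],Rp.T@s["wrist_torque"],s["grip_width"],s["grip_force"])
E
```

```text
t 4.73 pos [619.1  89.2 116.7] rot units [-0.   -0.02 12.16] shift in final axes mm [ 1.5 -0.1  1.2] j6 -1.68
[-1.09967719 -2.72303963 -1.51668473] [-0.50150101  0.47917369 -0.1365106 ] 0.5118058340456086 33.15837264060974
```

Emit:
servo_tool(
  commands=[
    [1, [0, 0, 0], [0, 0, -0.4]],
    [1, [0, 0, 0], [0, 0, -0.4]],
    [1, [0, 0, 0], [0, 0, 0]],
  ],
)

```text
time_s: 4.98
eef_pos: [619.1, 89.1, 116.7]
ee_rot: [0.126, -0.02, 0.991, 0.031]
force: [-1.8, -4.1, -1.5]
grip_width: 0.515
grip_force: 33.3
```

```bash
python3 - <<'E'
from h import *
s=go(pt(0.5,45,27),np.pi/2);print(s["force"],Rp.T@s["wrist_torque"],s["grip_width"],s["grip_force"])
E
```

```text
t 4.98 pos [619.1  89.1 116.7] rot units [ 0.   -0.02 12.94] shift in final axes mm [ 1.5 -0.1  1.2] j6 -1.76
[-1.80483411 -4.09244301 -1.47877288] [-0.66513394  0.59886509 -0.25040648] 0.515497300768589 33.25270056724548
```

Emit:
servo_tool(
  commands=[
    [1, [0, 0, 0], [0, 0, -0.5]],
    [1, [0, 0, 0], [0, 0, -0.5]],
    [1, [0, 0, 0], [0, 0, 0]],
  ],
)

```text
time_s: 5.23
eef_pos: [619.3, 89.2, 116.8]
ee_rot: [0.128, -0.071, 0.989, 0.025]
force: [-1.0, -4.0, -1.6]
grip_width: 0.511
grip_force: 33.2
```

```bash
python3 - <<'E'
from h import *
s=go(pt(0.5,45,27),np.pi/2);print(s["force"],Rp.T@s["wrist_torque"],s["grip_width"],s["grip_force"])
E
```

```text
t 5.23 pos [619.3  89.2 116.8] rot units [ 1.000e-02 -2.000e-02  1.392e+01] shift in final axes mm [ 1.6 -0.3  1.2] j6 -1.86
[-1.04452621 -4.00996141 -1.57493716] [-0.574965    0.46911317 -0.66199034] 0.5111423118973709 33.200029134750366
```

The torque rose to 0.66 N m, which means the stop has been reached. I release, back off and check.

Emit:
servo_tool(
  commands=[
    [0, [0, 0, 0], [0, 0, 0]],
    [-1, [0, 0, 0], [0, 0, 0]],
    [-1, [0, 0, 0], [0, 0, 0]],
    [-1, [0, 0, 0], [0, 0, 0]],
    [-1, [0, 0, -0.02], [0, 0, 0]],
    [-1, [0, 0, -0.03], [0, 0, 0]],
    [-1, [0, 0, -0.03], [0, 0, 0]],
    [-1, [0, 0.04, 0], [0, 0, 0]],
    [-1, [0, 0.04, 0], [0, 0, 0]],
    [-1, [0, 0.03, 0], [0, 0, 0]],
  ],
)

```text
time_s: 6.07
eef_pos: [582.7, 195.3, 198.7]
ee_rot: [0.129, -0.071, 0.989, 0.025]
force: [-0.4, -0.1, 0.9]
grip_width: 1.0
grip_force: 0.0
```

```bash
cat >> h.py <<'E'
def wview(name):
    from rig import sense,capture
    s=sense();c=capture("wrist");np.savez(name+".npz",**c,pos=s["eef_pos"],q=s["ee_rot"]);cv2.imwrite(f"pics/{name}.png",c["pixels"][:,:,::-1])
E
python3 - <<'E'
from h import *
s=go(pt(-18,-80,45),np.pi);print(s["force"])
wview("w2")
E
```

```text
t 6.07 pos [582.7 195.3 198.7] rot units [ 0.02  0.01 -1.07] shift in final axes mm [  31.6 -235.4   64.6] j6 -1.62
[-0.35830199 -0.1310917   0.90217708]
```

View pics/w2.png

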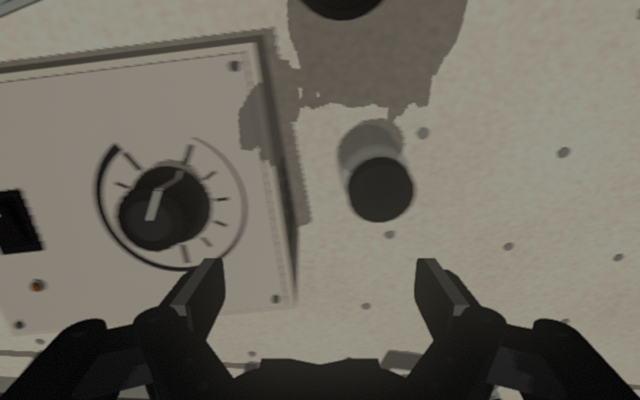

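The skirt mark, near (183,172) px, appears to line up with the long 0 tick at (189,152). I check this numerically.

```bash
cat >> h.py <<'E'
def polar(name,off=(0,0)):
    c=dict(np.load(name+".npz"));g=c["pixels"].astype(float).mean(-1)
    Rt=R.from_quat(c["q"][[1,2,3,0]]).as_matrix();T=c["T_tool_cam"];o=Rt@T[:3,3]+c["pos"]
    def look(r,a,h): # a clockwise from lower stop (deg)
        th=np.radians(150-a);p=C+np.stack([r*np.cos(th)+off[0],45+off[1]+r*np.sin(th),h+0*th],-1)@Rp.T
        k=((p-c["pos"])@Rt-T[:3,3])@T[:3,:3]
        u=k[...,0]/k[...,2]*c["fx"]+c["cx"];v=k[...,1]/k[...,2]*c["fy"]+c["cy"]
        return cv2.remap(g.astype(np.float32),u.astype(np.float32),v.astype(np.float32),1)
    A,Rr=np.meshgrid(np.arange(-30,330,1.),np.arange(24,44,.5))
    return A,Rr,look(Rr,A,5*(Rr<31.)),look
def report(name,off=(0,0)):
    A,Rr,I,look=polar(name,off)
    t=I[(Rr[:,0]>36)&(Rr[:,0]<40)].mean(0);s=I[(Rr[:,0]>24.5)&(Rr[:,0]<29)].mean(0)
    a=A[0]
    tk=[int(a[i]) for i in range(2,len(a)-2) if t[i]==t[i-2:i+3].min() and t[i]<np.median(t)-15]
    top=[int(a[i]) for i in np.argsort(-s)[:8]]
    aa=np.arange(-30,330,1.);q=look(*np.meshgrid(np.arange(6,21,1.),aa),35).mean(1)
    print("ticks",tk,"skirt bright",top,[int(x) for x in np.sort(s)[::-1][:8]],"top line",[int(aa[i]) for i in np.argsort(-q)[:6]],"(deg)")
E
python3 - <<'E'
from h import *
report("w2");report("w1")
E
```

```text
ticks [3, 34, 63, 91, 119, 147, 177, 184, 200, 203, 208, 233, 269, 301] skirt bright [281, 282, 280, 283, 284, 279, 285, 286] [95, 95, 94, 94, 93, 92, 92, 91] top line [10, 11, 9, 8, 12, 7] (deg)
ticks [1, 32, 63, 92, 121, 150, 179, 198, 205, 210, 228, 237, 241, 250, 253, 267, 298] skirt bright [81, 80, 82, 79, 83, 78, 84, 77] [150, 148, 140, 132, 117, 105, 86, 75] top line [84, 85, 83, 86, 82, 87] (deg)
```

```bash
python3 - <<'E'
from h import *
go(pt(-35,45,120),np.pi)
E
```

```text
t 6.12 pos [581.6 199.6 198.6] rot units [ 0.05  0.01 -1.04] shift in final axes mm [  48.6 -114.8  -10.5] j6 -1.61
```

Emit:
servo_tool(
  commands=[
    [0, [0, 0, -0.005], [0, 0, -1]],
    [1, [0.016, -0.038, -0.002], [0, 0, 0]],
    [1, [0.016, -0.038, -0.002], [0, 0, 0]],
    [1, [0.016, -0.038, -0.002], [0, 0, 0]],
    [1, [0, 0, 0], [0, 0, 0]],
    [1, [0, 0, 0], [0, 0, 0]],
    [1, [0, 0, 0], [0, 0, 0]],
    [1, [0, 0, 0], [0, 0, 0]],
  ],
)

```text
time_s: 6.78
eef_pos: [563.7, 71.6, 195.5]
ee_rot: [0.129, -0.123, 0.984, 0.018]
force: [0.5, 0.2, 0.4]
grip_width: -0.001
grip_force: 0.0
```

```bash
python3 - <<'E'
from h import *
go(pt(-18,-80,45),np.pi)
wview("w3");report("w3");A,Rr,I,_=polar("w3")
im=cv2.imread("pics/w3.png")
p=cv2.resize(I,(720,160),interpolation=cv2.INTER_CUBIC)
crop=cv2.resize(im[150:350,240:440],(400,400),interpolation=cv2.INTER_CUBIC)
out=np.zeros((580,720,3),np.uint8);out[:160]=p[...,None];out[170:570,:400]=crop
cv2.imwrite("pics/w3p.png",out)
E
```

```text
t 6.78 pos [563.7  71.6 195.5] rot units [ 0.02  0.   -0.05] shift in final axes mm [ -17.1 -120.5   74.4] j6 -2.0
ticks [1, 32, 63, 92, 114, 120, 128, 153, 157, 166, 170, 182, 186, 196, 208, 238, 268, 298] skirt bright [1, 2, 0, 3, -1, 4, -2, 5] [100, 99, 93, 91, 77, 74, 60, 57] top line [3, 4, 2, 5, 1, 6] (deg)
```

View pics/w3p.png

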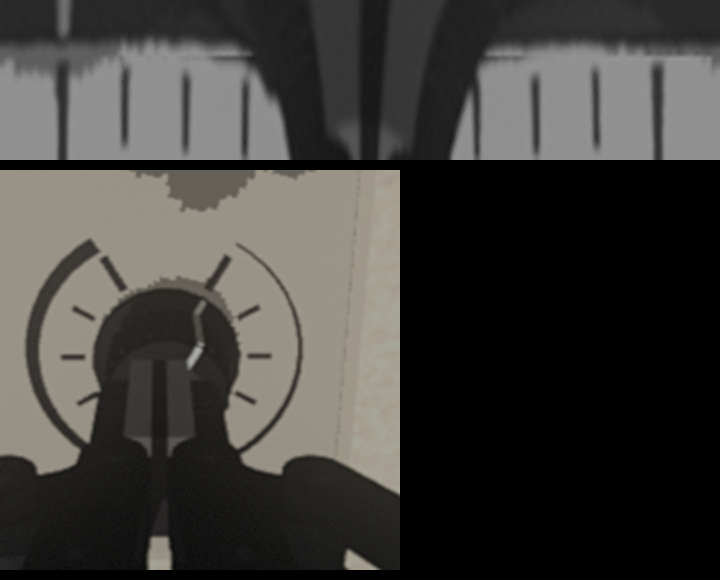

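The skirt mark sits on the 0 tick: 1° against 1° in the unrolled strip. The dial is at zero, so I go to the rocker with the fingers shut.

Emit:
servo_tool(
  commands=[
    [1, [-0.006, -0.04, 0], [0, 0, 0]],
    [1, [-0.006, -0.04, 0], [0, 0, 0]],
    [1, [-0.005, -0.04, 0], [0, 0, 0]],
    [1, [0, 0, 0.03], [0, 0, 0]],
    [1, [0, 0, 0.03], [0, 0, 0]],
    [1, [0, 0, 0.01], [0, 0, 0]],
    [1, [0, 0, 0], [0, 0, 0]],
    [1, [0, 0, 0], [0, 0, 0]],
    [1, [0, 0, 0], [0, 0, 0]],
  ],
)

```text
time_s: 7.58
eef_pos: [627.1, -36.6, 133.6]
ee_rot: [0.13, -0.123, 0.984, 0.018]
force: [0.4, 1.0, 0.5]
grip_width: -0.007
grip_force: 0.0
```

```bash
python3 - <<'E'
from h import *
s=go(pt(-18,-80,27),np.pi);print(Rp.T@s["force"])
E
```

```text
t 7.58 pos [627.1 -36.6 133.6] rot units [ 0.01  0.02 -0.05] shift in final axes mm [-0.2  0.2 23.8] j6 -2.22
[0.76236083 0.85637582 0.33549624]
```

Emit:
servo_tool(
  commands=[
    [1, [0, 0, 0.01], [0, 0, 0]],
    [1, [0, 0, 0.006], [0, 0, 0]],
    [1, [0, 0, 0.003], [0, 0, 0]],
    [1, [0, 0, 0.002], [0, 0, 0]],
    [1, [0, 0, 0.001], [0, 0, 0]],
    [1, [0, 0, 0.001], [0, 0, 0]],
    [1, [0, 0, 0], [0, 0, 0]],
  ],
)

```text
time_s: 8.17
eef_pos: [632.0, -35.6, 109.3]
ee_rot: [0.129, -0.123, 0.984, 0.018]
force: [-3.6, -1.2, 0.5]
grip_width: -0.001
grip_force: 1.1
```

```bash
python3 - <<'E'
from h import *
s=go(pt(-18,-80,27),np.pi);print(Rp.T@s["force"])
E
```

```text
t 8.17 pos [632.  -35.6 109.3] rot units [ 0.02 -0.01 -0.07] shift in final axes mm [-1.7  0.5 -1. ] j6 -2.22
[-3.4965239  -0.21842314  1.48482277]
```

Emit:
servo_tool(
  commands=[
    [1, [0, 0, 0.001], [0, 0, 0]],
    [1, [0, 0, 0.001], [0, 0, 0]],
    [1, [0, 0, 0], [0, 0, 0]],
  ],
)

```text
time_s: 8.42
eef_pos: [632.4, -35.5, 108.7]
ee_rot: [0.129, -0.123, 0.984, 0.018]
force: [-12.7, -1.3, 13.4]
grip_width: 0.003
grip_force: 8.5
```

```bash
python3 - <<'E'
from h import *
s=go(pt(-18,-80,27),np.pi);print(Rp.T@s["force"])
E
```

```text
t 8.42 pos [632.4 -35.5 108.7] rot units [ 0.02 -0.01 -0.06] shift in final axes mm [-1.4  0.6 -1.7] j6 -2.22
[-8.70806126  1.90617549 16.18092657]
```

The force reached 16 N, so this is the hard stop. I lift off and look.

Emit:
servo_tool(
  commands=[
    [1, [0, 0, -0.01], [0, 0, 0]],
    [1, [0, 0, -0.03], [0, 0, 0]],
    [0, [0, 0, -0.04], [0, 0, 0]],
    [-1, [0.02, 0.03, -0.01], [0, 0, 0]],
    [-1, [0, 0.03, 0], [0, 0, 0]],
    [-1, [0, 0, 0], [0, 0, 0]],
    [-1, [0, 0, 0], [0, 0, 0]],
    [-1, [0, 0, 0], [0, 0, 0]],
  ],
)

```text
time_s: 9.08
eef_pos: [577.3, 11.7, 189.9]
ee_rot: [0.13, -0.123, 0.984, 0.018]
force: [-0.1, -0.7, -0.7]
grip_width: 0.847
grip_force: 0.0
```

```bash
python3 - <<'E'
from h import *
go(pt(.5,45,28),np.pi)
wview("w4");report("w4")
im=cv2.imread("pics/w4.png")
cv2.imwrite("pics/w4c.png",cv2.resize(im[100:300,150:450],None,fx=2.5,fy=2.5,interpolation=cv2.INTER_CUBIC))
E
```

```text
t 9.08 pos [577.3  11.7 189.9] rot units [ 0.01  0.01 -0.06] shift in final axes mm [-38.9  66.   86.4] j6 -2.13
ticks [1, 32, 62, 90, 99, 113, 123, 127, 131, 139, 146, 150, 157, 179, 208, 238, 268, 298] skirt bright [1, 2, 0, 3, -1, 4, -2, 5] [95, 93, 88, 84, 76, 70, 59, 54] top line [3, 2, 4, 1, 5, 0] (deg)
```

View pics/w4c.png

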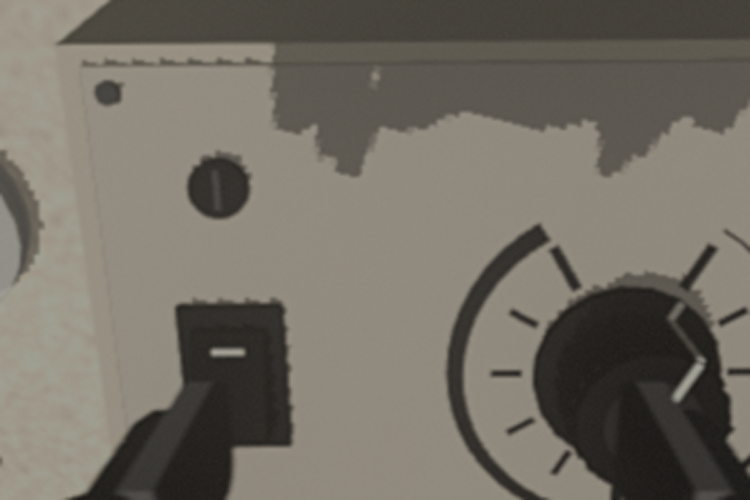

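The crop shows the rocker at about (232,375), with the front-end mark at (228,352). Tilt isn't clear by eye, so I use depth.

```bash
python3 - <<'E'
from h import *
c=dict(np.load("w4.npz"));T=c["T_tool_cam"];Rt=R.from_quat(c["q"][[1,2,3,0]]).as_matrix()
v,u=np.mgrid[:400,:640];z=c["z_map"].astype(float)
p=np.stack([(u-c["cx"])/c["fx"]*z,(v-c["cy"])/c["fy"]*z,z],-1)@T[:3,:3].T+T[:3,3]
P=((p@Rt.T+c["pos"])-C)@Rp
for lo in range(-34,34,4):
    m=(P[...,0]>lo)&(P[...,0]<lo+4)&(abs(P[...,1]+80)<8)&(P[...,2]<25)&(z>0)
    print(lo+2,m.sum(),np.round(np.percentile(P[...,2][m],[10,50,90]),1) if m.sum() else "")
E
```

```text
-32 103 [-0.9 -0.3  0.6]
-28 99 [-0.9 -0.2  0.5]
-24 124 [-0.9  0.2  2.7]
-20 101 [1.9 2.7 3.5]
-16 133 [2.3 4.6 6.4]
-12 117 [5.9 6.7 7.6]
-8 101 [6.6 7.7 8.4]
-4 108 [7.5 8.4 9.2]
0 79 [ 8.3  9.2 10. ]
4 60 [ 9.4 10.3 11.3]
8 57 [10.2 11.  12.2]
12 51 [11.1 12.1 13. ]
16 55 [11.9 13.  13.8]
20 4 [12.4 12.5 12.8]
24 23 [2.  2.9 3.5]
28 31 [-1.  -0.3  1.6]
32 57 [-1.4 -0.4  0.5]
```

Depth shows the front end low (6.7 at -12) and the rear high (13 at +16). The slope is 0.22, so the rocker is fully on. Now back to the dial.

Emit:
servo_tool(
  commands=[
    [-1, [-0.019, 0.033, 0], [0, 0, 0]],
    [-1, [-0.02, 0.033, 0], [0, 0, 0]],
    [-1, [0, 0, 0.02], [0, 0, 0]],
    [-1, [0, 0, 0.02], [0, 0, 0]],
    [-1, [0, 0, 0], [0, 0, 0]],
    [-1, [0, 0, 0], [0, 0, 0]],
    [-1, [0, 0, 0], [0, 0, 0]],
  ],
)

```text
time_s: 9.72
eef_pos: [607.5, 87.0, 162.1]
ee_rot: [0.13, -0.122, 0.984, 0.018]
force: [-1.3, -0.2, 0.4]
grip_width: 1.002
grip_force: 0.0
```

```bash
python3 - <<'E'
from h import *
s=go(pt(.5,45,29),np.pi)
E
```

```text
t 9.72 pos [607.5  87.  162.1] rot units [ 0.01  0.01 -0.08] shift in final axes mm [ 0.5  0.7 46.1] j6 -1.96
```

Emit:
servo_tool(
  commands=[
    [-1, [0.0005, 0.001, 0.02], [0, 0, 0]],
    [-1, [0, 0, 0.016], [0, 0, 0]],
    [-1, [0, 0, 0.01], [0, 0, 0]],
    [-1, [0, 0, 0], [0, 0, 0]],
    [0, [0, 0, 0], [0, 0, 0]],
    [0.3, [0, 0, 0], [0, 0, 0]],
    [1, [0, 0, 0], [0, 0, 0]],
    [1, [0, 0, 0], [0, 0, 0]],
    [1, [0, 0, 0], [0, 0, 0]],
  ],
  squeeze=30,
)

```text
time_s: 10.47
eef_pos: [618.8, 89.2, 119.0]
ee_rot: [0.131, -0.123, 0.984, 0.016]
force: [-6.5, -14.4, 9.7]
grip_width: 0.516
grip_force: 29.9
```

```bash
python3 - <<'E'
from h import *
s=go(pt(.5,45,29),np.pi);print(Rp.T@s["force"],Rp.T@s["wrist_torque"],s["grip_force"])
E
```

```text
t 10.47 pos [618.8  89.2 119. ] rot units [-0.03  0.02 -0.06] shift in final axes mm [0.4 1.4 1.5] j6 -1.96
[ -7.06833977 -12.29837205  11.93028701] [-2.20938644  1.12045028 -0.2101689 ] 29.85377937555313
```

Emit:
servo_tool(
  commands=[
    [1, [0, -0.001, -0.0015], [0, 0, 0.5]],
    [1, [0, 0, 0], [0, 0, 1]],
    [1, [0, 0, 0], [0, 0, 1]],
    [1, [0, 0, 0], [0, 0, 1]],
    [1, [0, 0, 0], [0, 0, 1]],
    [1, [0, 0, 0], [0, 0, 1]],
    [1, [0, 0, 0], [0, 0, 1]],
    [1, [0, 0, 0], [0, 0, 1]],
    [1, [0, 0, 0], [0, 0, 1]],
    [1, [0, 0, 0], [0, 0, 1]],
  ],
)

```text
time_s: 11.3
eef_pos: [618.7, 89.3, 119.1]
ee_rot: [0.107, 0.364, 0.922, 0.077]
force: [4.5, -6.5, -1.4]
grip_width: 0.514
grip_force: 34.0
```

```bash
python3 - <<'E'
from h import *
s=go(pt(.5,45,29),np.pi);print(Rp.T@s["force"],Rp.T@s["wrist_torque"],s["grip_force"])
E
```

```text
t 11.3 pos [618.7  89.3 119.1] rot units [ 0.    0.02 -9.61] shift in final axes mm [0.3 1.3 1.7] j6 -0.97
[ 2.28419479 -7.42837326 -2.08332943] [-1.31675936  0.00344633  0.12749946] 34.029555916786194
```

Emit:
servo_tool(
  commands=[
    [1, [0, 0, 0], [0, 0, 1]],
    [1, [0, 0, 0], [0, 0, 1]],
    [1, [0, 0, 0], [0, 0, 1]],
    [1, [0, 0, 0], [0, 0, 1]],
    [1, [0, 0, 0], [0, 0, 1]],
    [1, [0, 0, 0], [0, 0, 1]],
    [1, [0, 0, 0], [0, 0, 1]],
    [1, [0, 0, 0], [0, 0, 1]],
    [1, [0, 0, 0], [0, 0, 1]],
    [1, [0, 0, 0], [0, 0, 1]],
  ],
)

```text
time_s: 12.13
eef_pos: [618.9, 89.4, 119.2]
ee_rot: [0.054, 0.776, 0.617, 0.12]
force: [5.4, -6.6, -4.1]
grip_width: 0.516
grip_force: 34.0
```

Emit:
servo_tool(
  commands=[
    [1, [0, 0, 0], [0, 0, 1]],
    [1, [0, 0, 0], [0, 0, 1]],
    [1, [0, 0, 0], [0, 0, 1]],
    [1, [0, 0, 0], [0, 0, 1]],
    [1, [0, 0, 0], [0, 0, 1]],
    [1, [0, 0, 0], [0, 0, 1]],
    [1, [0, 0, 0], [0, 0, 1]],
    [1, [0, 0, 0], [0, 0, 1]],
    [1, [0, 0, 0], [0, 0, 1]],
    [1, [0, 0, 0], [0, 0, 1]],
  ],
)

```text
time_s: 12.97
eef_pos: [619.1, 89.2, 119.3]
ee_rot: [-0.013, 0.98, 0.146, 0.131]
force: [6.1, -6.5, -2.4]
grip_width: 0.51
grip_force: 33.9
```

```bash
python3 - <<'E'
from h import *
s=go(pt(.5,45,29),0);print(Rp.T@s["force"],Rp.T@s["wrist_torque"],s["grip_force"])
E
```

```text
t 12.97 pos [619.1  89.2 119.3] rot units [ 0.02 -0.03  0.39] shift in final axes mm [-0.7 -1.5  1.7] j6 1.13
[ 3.49856    -7.79580358 -3.38884318] [-1.42887318 -0.43857792  0.1401877 ] 33.855238258838654
```

The tool has turned 177.5°, so about 5.4 units remain to reach 210°.

Emit:
servo_tool(
  commands=[
    [1, [0, 0, 0], [0, 0, 0.9]],
    [1, [0, 0, 0], [0, 0, 0.9]],
    [1, [0, 0, 0], [0, 0, 0.9]],
    [1, [0, 0, 0], [0, 0, 0.9]],
    [1, [0, 0, 0], [0, 0, 0.9]],
    [1, [0, 0, 0], [0, 0, 0.5]],
    [1, [0, 0, 0], [0, 0, 0.4]],
    [1, [0, 0, 0], [0, 0, 0]],
    [1, [0, 0, 0], [0, 0, 0]],
  ],
)

```text
time_s: 13.72
eef_pos: [619.1, 89.0, 119.3]
ee_rot: [-0.049, 0.982, -0.131, 0.123]
force: [6.2, -8.2, -2.8]
grip_width: 0.514
grip_force: 33.9
```

```bash
python3 - <<'E'
from h import *
s=go(pt(.5,45,29),-np.pi/6);print(Rp.T@s["force"],Rp.T@s["wrist_torque"],s["grip_force"])
E
```

```text
t 13.72 pos [619.1  89.  119.3] rot units [-0.   -0.03  0.03] shift in final axes mm [-1.4 -1.1  1.7] j6 1.69
[ 3.0610469  -9.52793172 -3.76635264] [-1.53412465 -0.25866668 -0.03867057] 33.88202905654907
```

Emit:
servo_tool(
  commands=[
    [0, [0, 0, 0], [0, 0, 0]],
    [-1, [0, 0, 0], [0, 0, 0]],
    [-1, [0, 0, 0], [0, 0, 0]],
    [-1, [0, 0, 0], [0, 0, 0]],
    [-1, [0, 0, -0.02], [0, 0, 0]],
    [-1, [0, 0, -0.035], [0, 0, 0]],
    [-1, [0, 0, -0.035], [0, 0, 0]],
    [-1, [0.03, 0, 0], [0, 0, 0]],
    [-1, [0.01, 0, 0], [0, 0, 0]],
    [-1, [0, 0, 0], [0, 0, 0]],
  ],
)

```text
time_s: 14.55
eef_pos: [634.0, 73.4, 215.3]
ee_rot: [-0.05, 0.983, -0.131, 0.122]
force: [0.9, -0.4, -0.7]
grip_width: 1.004
grip_force: 0.0
```

Emit:
servo_tool(
  commands=[
    [-1, [0, 0, 0], [0, 0, 0]],
    [-1, [0, 0, 0], [0, 0, 0]],
    [-1, [0, 0, 0], [0, 0, 0]],
  ],
)

```text
time_s: 14.8
eef_pos: [631.9, 74.3, 213.4]
ee_rot: [-0.05, 0.983, -0.131, 0.12]
force: [-0.1, 0.2, 0.4]
grip_width: 1.002
grip_force: 0.0
```

```bash
python3 - <<'E'
from h import *
wview("w5");report("w5");A,Rr,I,_=polar("w5")
im=cv2.imread("pics/w5.png")
out=np.zeros((580,720,3),np.uint8);out[:160]=cv2.resize(I,(720,160))[...,None]
out[170:570,:640]=im
cv2.imwrite("pics/w5p.png",np.clip(out*1.3,0,255).astype(np.uint8))
E
```

```text
ticks [-15, -7, -3, 2, 6, 12, 19, 31, 63, 92, 122, 150, 179, 208, 237, 267, 298] skirt bright [206, 207, 205, 208, 204, 209, 203, 210] [138, 135, 129, 119, 108, 92, 79, 63] top line [204, 203, 205, 202, 206, 201] (deg)
```

View pics/w5p.png

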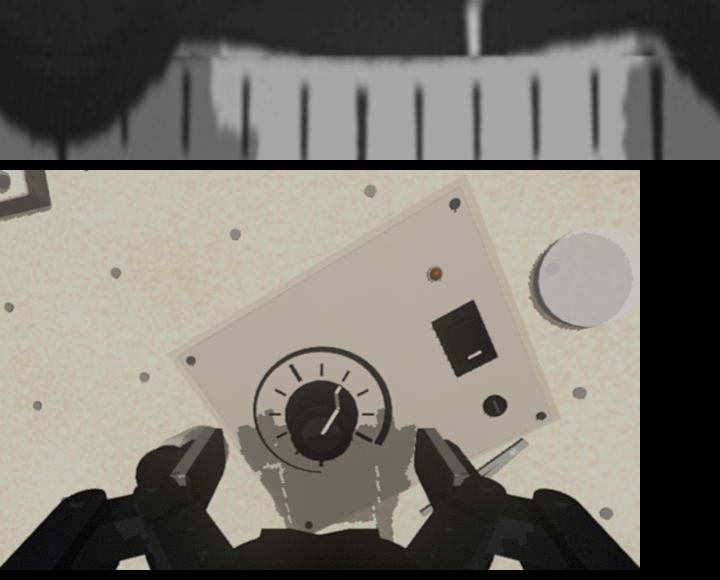

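The strip shows the pointer at 206°, and the 70 tick at 208° has the same centring bias. The dial therefore reads about 69.5, the rocker stayed on, and everything is clear of the arm. I hand in.

```bash
python3 -c "
from rig import *
print(finish_job())"
```

```text
the job is handed in; nothing more can be done
None
```

I turned the dial down to its zero stop, pressed the rocker fully on and then brought the dial up to about 70 (it reads roughly 69.5) without going past it. The jar, dish, lid and forceps were not touched, and the job was handed in at about 15 s.

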